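# Hang the dial gauge on its button hook, dials facing out

### The arm

A 7-joint arm with a two-finger parallel gripper is mounted at the origin on the work surface; the furniture and walls round the work are solid. World frame = base frame: x ahead of the robot, y to its left, z up, the work surface at z = 0. Lengths are in m, angles in rad, forces in N, time in s.
With the tool pointing down it reaches from about 0.425 to 0.825 m from the base axis. Payload 3.6 kg.
Tool frame: the origin (TCP) lies where the fingers leave the gripper's body, on its centre line; the fingertips stand 73 mm ahead of it and the grasp point (between the pads) lies 54 mm ahead of it; z points along the fingers, y is the line along which they close (so a half turn about z gives the same grasp; the last joint's range is limited). The gripper opens to 85 mm and grips with 20 to 120 N. Pads are 22 mm wide; open, the fingers measure 114 mm over their backs; the gripper's body (76 mm by 85 mm) begins 54 mm behind the grasp point. The pads swing forward as they close: fully open they stand 13 mm farther back than shut.
Start: joints at [1.232, 0.615, -0.013, 1.423, 0.008, 1.103, -0.04], TCP at [0.2, -0.618, 0.304] pointing down, gripper open.
Joint ranges: [-3.12, 3.12], [-0.3, 2.06], [-1.34, 1.32], [0.26, 2.42], [-1.36, 4.5], [0.01, 1.98], [-2.84, 2.84]. Speed limits (rad/s): [2.79, 2.79, 3.14, 3.14, 3.14, 3.14, 3.14].

### API

Orientations are given as a unit quaternion [x, y, z, w].
In Python, from station import arm, snapshot, camera_info, ticket gives the robot as it stands. Calls block until the motion is done:
- arm.movep(position, orientation): joint-space move of the TCP to a pose.
- arm.line_to(position, velocity=0.15, ori=None): straight line of the TCP; ori=None keeps the orientation; velocity is the mean speed in m/s.
- arm.move_j(angles): joint-space move.
- arm.move_gripper(opening, effort=None): opening from 0.0 (shut) to 1.0 (fully open); effort is the grip in N (None keeps the last); returns when the fingers have stopped.
- arm.pause(seconds).
- arm.ik(position, orientation): joint angles nearest the present ones, or None.
- snapshot(name): name is "scene" or "side" or "wrist"; returns the picture (420x560x3 uint8, blue, green, red); there is no depth.
- camera_info(name): a dict with "fx", "fy", "cx", "cy" (pixels), "dist_coeffs" ([k1, k2, p1, p2, k3] as OpenCV has them; the pictures are not rectified), "R" (3x3) and "t" (3): a world point X has camera coordinates R X + t; the wrist camera has in their place "T_tool_cam" (4x4, takes a point from camera to tool coordinates, whose origin is the TCP and whose axes are the flange's). Camera axes: x right, y down, z forward; pixel columns grow to the right and rows downward; lengths in m; the calibration is good to about 2 mm. A picture is of the moment at which its call begins: read the wrist's pose just before it. camera_info takes no time and is no camera call.
A pose or a line that the arm cannot do raises arm.MotionError and nothing moves.
- ticket.finish_job(): hands the job in; it is judged then, once.
Readings, each from a call of its own:
- arm.read_time(): time.
- arm.read_joint_positions(): joint angles.
- arm.read_dq(): joint speeds.
- arm.read_effort(): joint torques, N m.
- arm.read_tool_pos(): TCP position.
- arm.read_eef_rot(): TCP orientation.
- arm.read_ft_force(): force on the tool from outside, world axes, zero at the start.
- arm.read_wrist_torque(): the same for the moment, N m.
- arm.read_opening(): opening from 0.0 (shut) to 1.0 (fully open).
- arm.read_finger_force(): force on a finger pad.
Only numpy, scipy, OpenCV 4.12 (cv2) and the standard library are available. Lean on these libraries where they do the work, as an engineer would, in place of code of your own. Each camera call takes 0.05 s, during which the arm holds its last target. There are 200 camera calls.

### The job

The green dial gauge (thermometer over humidity dial) has been left standing between the round wooden box and the candle, turned the wrong way. Take it out without disturbing its neighbours and hang it by the keyhole in its back on the brass button hook of the stand, hooked right in so that it hangs upright with its back flat against the metal upright and its dials facing out over the front of the stand. The hook is set to a different height each time, so feel for it gently and do not force the gauge against the stand.

Things in the scene. Friction and masses are not known exactly. Their poses are not given: they have to be found in the camera images.
- gauge: Green box-shaped gauge, loose, 120 g: 54 mm wide (y), 24 thick (x), 84 high (z). Origin: centre of its underside. The -x side is the marked face (large dial over a small one, x = -14 mm), the +x side the flat back (x = +12). It starts upright with 8 mm of room to a neighbour at either narrow (+-y) side, too little for a finger; front and back are free. Its narrow sides are flat grips once clear.
- keyhole (a point): On the gauge's back (gauge x = +12, y = 0, z = 46 mm): centre of the keyhole's round opening, 13 mm across, in a 4 mm steel plate over a hollow (plate and hollow 11 mm deep). A 7 mm wide slot runs from it straight up to a closed end 18 mm above this point. The back is smooth and closed below the opening. Axes as the gauge's.
- gauge_back_top (a point): Point on the gauge's back face, centre line, 78 mm above its underside (gauge x = +12 mm).
- gauge_back_low (a point): Point on the gauge's back face, centre line, 6 mm above its underside (gauge x = +12 mm).
- stand: Hook stand, cannot be moved: oak foot 120 x 120 mm, 17 mm high (stand x -55 to +65 mm) and a slim upright metal strip 40 mm wide (y), 10 mm thick (x 0 to +10), up to 155 mm above the worktop. Origin: on the worktop below the middle of the strip's front face (the plane x = 0). -x is the front of the stand, z up.
- hook_track (a point): Middle of the slot in the strip's front face, 127 mm above the worktop; axes as the stand's. The brass hook is clamped firmly in this slot (y = 0), its axis anywhere from 112 to 142 mm above the worktop; its height is NOT reported: see it or feel for it. It sticks out to -x: shank 5 mm thick, flat round head 10 mm across, 4 mm thick, inner face 5.5 mm and outer face 9.5 mm before the strip.
- salt_box: Round lidded wooden box, 90 mm across, 67 mm high, 0.5 kg, loose, at the gauge's +y side. Origin: centre of its underside. Leave it where it is.
- candle: Candle in a tan cup, 67 mm across, 64 mm high, 0.4 kg, loose, at the gauge's -y side. Origin: centre of its underside. Leave it where it is.
Mind the look-alikes: they are no part of the job. There is more than one size of the stand; the one meant has the size given above.

How it is judged:
At the end, for the whole second after the job is handed in: The gauge hangs at rest on the hook, let go: back within 3 mm of the upright's front face at top and bottom, dials to the front, within 5 mm of the upright's middle, leaning less than 0.1 rad, its underside 46 to 86 mm above the worktop; box and candle still standing where they were (x of each of gauge_back_top, gauge_back_low in the frame of stand above -0.003 m and x of gauge in the frame of stand below -0.006 m and y of gauge in the frame of stand between -0.005 and 0.005 m and height (world z) of gauge between 0.046 and 0.086 m and angle between each of gauge, salt_box, candle's own z axis and vertical below 0.1 rad and contact force between gauge and stand above 0.3 N and contact force between gauge and the fingers below 0.05 N and linear speed of gauge below 0.02 m/s); the robot touches nothing.
It fails at once if the gauge is pressed against the stand or hook with more than 25 N (contact force between gauge and stand above 25 N).
It fails at once if the wooden box is shifted by more than 20 mm (distance of salt_box from where it was at the start of the episode above 0.02 m).
It fails at once if the candle is shifted by more than 20 mm (distance of candle from where it was at the start of the episode above 0.02 m).
It also fails if it takes over 72 s, if anything falls off the work surface, if the arm or the gripper's body presses on something with over 40 N, if the wrist force passes 120 N, or if a joint passes its speed limit or range.

## Working session

There is one attempt and no reset: what is moved stays moved. The work goes in short steps, each a Python script; the robot and the scene stay as the last script left them, time stands still between calls to the robot, and variables do not carry over. Pictures are saved under pics/ and viewed, at most 10 in all, crops included, and the job is handed in when it is done.

```bash
mkdir -p pics; ls
python3 - <<'E'
from station import arm, snapshot, camera_info
import cv2
for n in ["scene","side","wrist"]:
    cv2.imwrite(f"pics/{n}0.png",snapshot(n))
    c=camera_info(n); print(n,{k:(v.tolist() if hasattr(v,'tolist') else v) for k,v in c.items()})
print(arm.read_eef_rot(),arm.read_time())
a=cv2.imread("pics/scene0.png");b=cv2.imread("pics/side0.png")
E
```

```text
pics
scene {'fx': 435.11951168256076, 'fy': 435.11951168256076, 'cx': 267.6760480127287, 'cy': 210.2585661868182, 'dist_coeffs': [-0.10922484302176964, 0.0, 0.0, 0.0, 0.0], 'R': [[-0.6234823273299032, -0.7817339883624174, 0.012718449051494485], [-0.5092596441422204, 0.3937161640427178, -0.765272629211072], [0.5932321656446375, -0.48361095274039817, -0.6435806429920788]], 't': [0.5301433365695647, 0.25677142627584487, 0.757866693873267]}
side {'fx': 539.665497198954, 'fy': 539.665497198954, 'cx': 274.71862390961275, 'cy': 205.07595199695209, 'dist_coeffs': [0.059916654477280375, 0.0, 0.0, 0.0, 0.0], 'R': [[-0.9999034225253329, 0.013003693896811013, -0.004904035803621136], [0.010570820429999003, 0.4825392988215874, -0.8758105290804671], [-0.009022382033691191, -0.8757777851931441, -0.4826301561077895]], 't': [0.5298740015283183, -0.04461844313979907, 1.5326923190230282]}
wrist {'fx': 362.0503471879966, 'fy': 362.0503471879966, 'cx': 275.2695825628331, 'cy': 222.35179875867493, 'dist_coeffs': [-0.05397279455457088, 0.0, 0.0, 0.0, 0.0], 'T_tool_cam': [[-0.0002775100788439583, -0.9517934289731846, -0.3067396152302806, 0.07954000921847881], [0.9999999511053026, -0.00021991754222505221, -0.00022231883422764567, 0.0003491814979008634], [0.00014414418327036624, -0.30673966192805746, 0.951793443464869, -0.07002665267988983], [0.0, 0.0, 0.0, 1.0]]}
[ 9.87791403e-01  1.55779162e-01 -1.54408989e-04 -9.86442903e-04] 0.15
```

View pics/scene0.png

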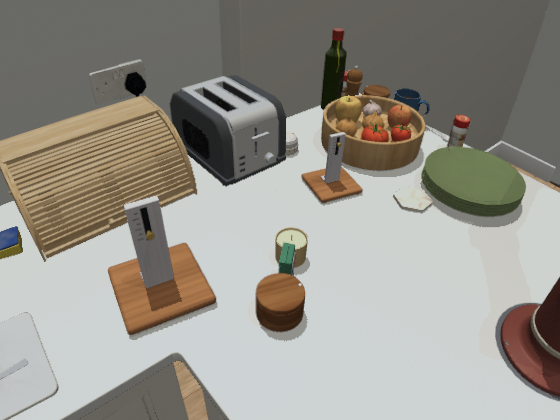

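View pics/side0.png

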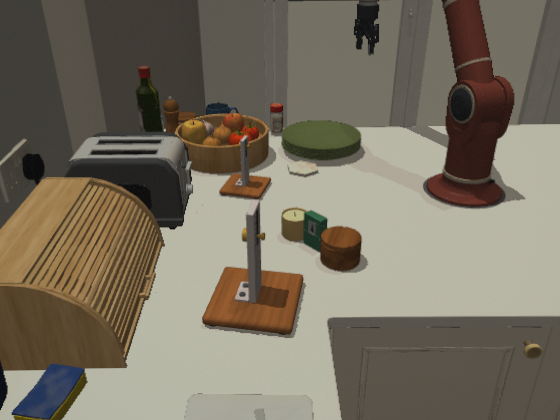

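Candidates: the large stand at scene (155,260) / side (255,270), and a small look-alike at scene (335,165) / side (245,170). The green gauge is at scene (287,258) / side (315,230), between the candle (291,246) and the box (280,300). The salt and pepper items at the back aren't green. I'll check with an enlarged crop.

Run:
```python
import cv2,numpy as np
a=cv2.imread("pics/scene0.png")[185:335,105:315];b=cv2.imread("pics/side0.png")[190:335,195:370]
a=cv2.resize(a,None,fx=3.8,fy=3.8,interpolation=cv2.INTER_CUBIC);b=cv2.resize(b,None,fx=4,fy=4,interpolation=cv2.INTER_CUBIC)
print(a.shape,b.shape)
cv2.imwrite("pics/c1.png",a);cv2.imwrite("pics/c2.png",b)
```

```text
(570, 798, 3) (580, 700, 3)
```

View pics/c1.png

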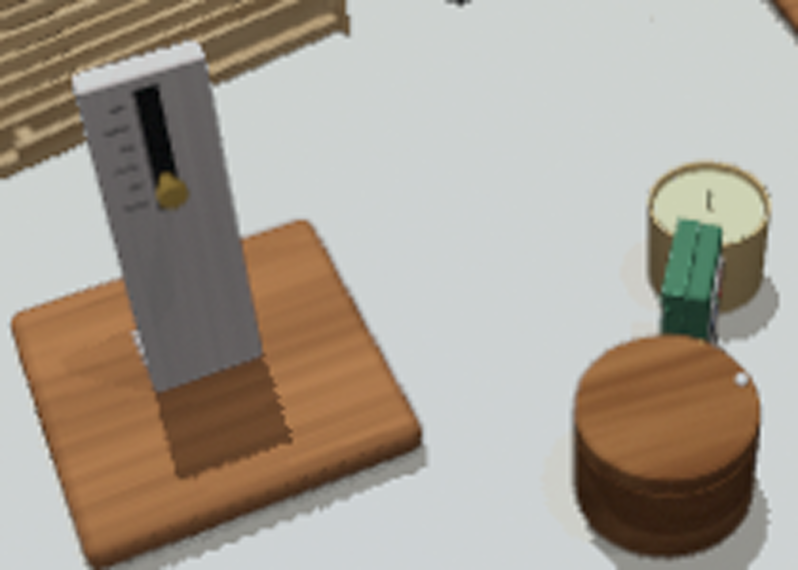

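View pics/c2.png

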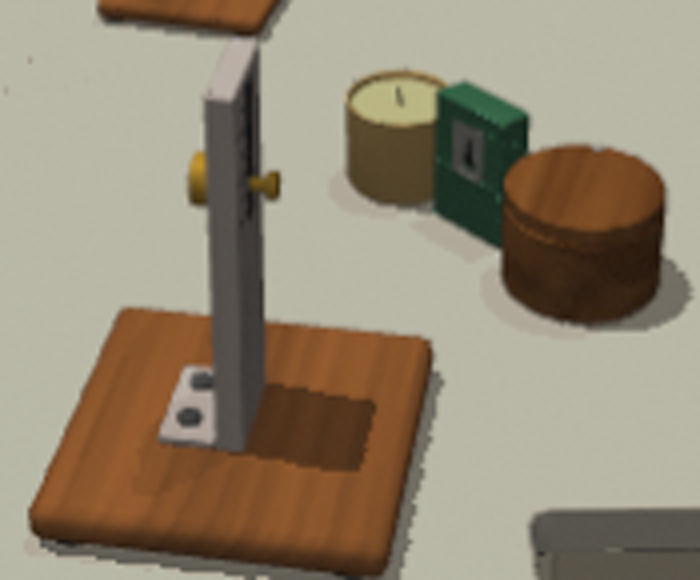

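The crops show a brass hook low in the slot of the large stand: c1 (173,190), c2 (275,184). The gauge's back plate with the keyhole is at c2 (468,150). I'll fit the poses from the corners.

```bash
cat > fit.py <<'E'
import numpy as np,cv2
from scipy.optimize import least_squares
from station import camera_info
C={n:camera_info(n) for n in("scene","side")}
def proj(n,P):
    c=C[n];K=np.array([[c['fx'],0,c['cx']],[0,c['fy'],c['cy']],[0,0,1]])
    return cv2.projectPoints(np.array(P,float),cv2.Rodrigues(np.array(c['R']))[0],np.array(c['t']),K,np.array(c['dist_coeffs']))[0][:,0]
def full(n,uv):
    uv=np.array(uv,float)+.5
    return (uv/3.8+[105,185] if n=="scene" else uv/4+[195,190])-.5
def fit(obs,p0,hook=None):
    def f(p):
        r=[]
        for n,L in obs.items():
            P=np.array([l[:3] for l in L],float)/1000; 
            if hook is not None: P[np.isnan(P[:,2]),2]=p[3]
            c,s=np.cos(p[2]),np.sin(p[2])
            W=np.c_[p[0]+c*P[:,0]-s*P[:,1],p[1]+s*P[:,0]+c*P[:,1],P[:,2]]
            r.append((proj(n,W)-full(n,[l[3:] for l in L])).ravel())
        return np.concatenate(r)
    s=least_squares(f,p0,loss='soft_l1',f_scale=0.7); return s.x,f(s.x).reshape(-1,2).round(1)
N=np.nan
if __name__=="__main__":
    st={"scene":[(0,20,155,80,96),(0,-20,155,210,66),(0,20,17,158,390),(0,-20,17,262,356),(-8,0,N,173,190)],
    "side":[(10,20,155,207,97),(0,20,155,237,100),(0,-20,155,258,40),(10,-20,155,232,38),(0,20,17,243,452),(0,-20,17,263,408),(-9.5,0,N,275,184)]}
    print(*fit(st,[.55,.2,0,.127],1))
    g={"scene":[(12,-27,84,680,222),(12,27,84,664,296),(-12,-27,84,722,226),(-12,27,84,712,302)],
    "side":[(12,-27,84,437,100),(12,27,84,503,137),(-12,-27,84,463,82),(-12,27,84,528,115),(12,-27,0,435,212),(12,0,54,468,150)]}
    for y in(0,.6): print(*fit(g,[.45,.1,y]))
    print(fit({"scene":[(0,0,67,667,408)],"side":[(0,0,67,583,197)]},[.45,.1,0]))
    print(fit({"scene":[(0,0,64,709,213)],"side":[(0,0,64,398,104)]},[.45,.1,0]))
E
python3 fit.py
```

```text
[ 0.57168593  0.48984098 -0.24967334  0.15987608] [[13.2 26.1]
 [ 1.3 27.8]
 [ 5.5 -0.1]
 [-2.1  2.7]
 [ 0.5 -0.9]
 [ 1.3 28.9]
 [-1.1 28.8]
 [-0.7 32.8]
 [ 0.8 32.6]
 [-0.9 -0.7]
 [-0.7 -1.9]
 [-2.9  0.6]]
[0.43824161 0.28321346 0.73515479] [[-1.  -0.9]
 [-0.7 -0.3]
 [ 0.2 -0.4]
 [-0.6 -0.3]
 [ 0.1 -1.9]
 [ 0.8 -2.6]
 [ 0.8 -0.9]
 [ 1.7 -0.7]
 [-0.1  0.6]
 [ 0.4  1. ]]
[0.43824161 0.28321346 0.73515454] [[-1.  -0.9]
 [-0.7 -0.3]
 [ 0.2 -0.4]
 [-0.6 -0.3]
 [ 0.1 -1.9]
 [ 0.8 -2.6]
 [ 0.8 -0.9]
 [ 1.7 -0.7]
 [-0.1  0.6]
 [ 0.4  1. ]]
(array([0.38472266, 0.34555468, 0.        ]), array([[-0.8, -0.4],
       [ 1.9, -3.3]]))
(array([0.47547142, 0.2413331 , 0.        ]), array([[-0.9, -0.5],
       [ 4.6, -1.8]]))
```

The large stand's strip is about 45 mm taller than 155 mm, so it is a look-alike. The far stand at scene (335,165) must be the one meant, so I'll crop that.

Run:
```python
import cv2,numpy as np
a=cv2.imread("pics/scene0.png")[125:205,295:370];b=cv2.imread("pics/side0.png")[130:205,212:282]
a=cv2.resize(a,(400,427),interpolation=cv2.INTER_CUBIC);b=cv2.resize(b,(398,427),interpolation=cv2.INTER_CUBIC)
cv2.imwrite("pics/c3.png",np.hstack([a,b]))
```

```text
(no output)
```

View pics/c3.png

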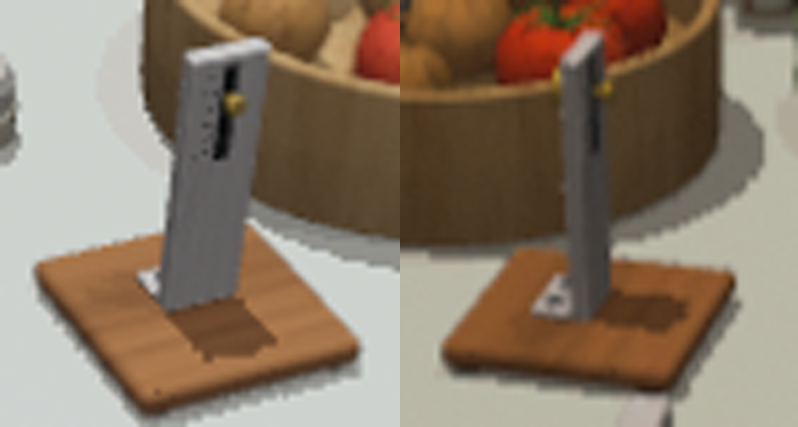

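Run:
```python
import fit,numpy as np
def full(n,uv):
    uv=np.array(uv,float)+.5
    return (uv/[5.333,5.3375]+[295,125] if n=="scene" else (uv-[400,0])/[5.686,5.693]+[212,130])-.5
fit.full=full;N=np.nan
st={"scene":[(0,20,155,186,67),(0,-20,155,268,49),(0,20,17,162,308),(0,-20,17,238,288),(-8,0,N,236,103),(63,58,17,38,264),(63,-58,17,250,228),(-53,-58,17,358,345),(-53,58,17,145,400)],
"side":[(10,20,155,563,68),(0,20,155,577,70),(0,-20,155,602,38),(10,-20,155,588,34),(0,20,17,585,318),(0,-20,17,607,292),(-9.5,0,N,607,90),(63,-58,17,515,252),(-53,-58,17,733,275),(-53,58,17,665,380),(63,58,17,445,352)]}
p,r=fit.fit(st,[.55,.0,0,.127],1);print(p,r.tolist())
```

```text
[ 0.60840752 -0.01663863 -0.28214517  0.13523715] [[0.6, -0.4], [-0.1, -0.0], [-0.4, 1.4], [-1.0, 1.8], [-0.6, 0.1], [-1.2, -0.5], [-2.5, -2.7], [-0.1, -0.5], [-0.6, -0.4], [-0.7, -1.1], [0.4, -1.1], [0.6, -0.8], [-0.4, -0.5], [0.7, 1.2], [1.2, -0.3], [1.0, -0.2], [1.0, -1.2], [0.4, -0.9], [0.7, -1.3], [-0.6, -1.4]]
```

The far stand fits the given size: about (0.608, -0.017), yaw -0.28, hook about 135 mm. I'll lift the gauge by its front and back, set it down in the open already turned to the stand's yaw, then look at the hook with the wrist camera.

```bash
cat > h.py <<'E'
import numpy as np,cv2
from station import arm,snapshot,camera_info,ticket
def q(th): return [np.cos(th/2),np.sin(th/2),0,0]
SY=-0.282
E
python3 - <<'E'
from h import *
g=(0.438,0.283)
print(arm.ik([*g,.25],q(2.306)),arm.ik([.46,.05,.118],q(2.306-.735+SY)),arm.ik([.46,.05,.118],q(SY+np.pi)))
arm.movep([*g,.25],q(2.306)); print(arm.read_time())
arm.line_to([*g,.119],.15)
arm.move_gripper(0.0,30); print(arm.read_opening(),arm.read_finger_force(),arm.read_time())
arm.line_to([*g,.23],.15)
cv2.imwrite("pics/side1.png",snapshot("side"))
arm.movep([.46,.05,.2],q(2.306-.735+SY))
arm.line_to([.46,.05,.121],.12); print(arm.read_ft_force(),arm.read_time())
cv2.imwrite("pics/side2.png",snapshot("side"))
a=cv2.imread("pics/side1.png")[100:310,200:400];b=cv2.imread("pics/side2.png")[80:290,200:400]
cv2.imwrite("pics/s12.png",cv2.resize(np.hstack([a,b]),None,fx=2,fy=2))
E
```

```text
[-0.09979405  0.59533038 -0.79967275  1.84726214  0.52779869  0.92480577
 -0.40772286] [-0.03902134  0.64125378 -0.1710142   2.1298607   0.27080682  0.39040051
 -0.70964715] [ 0.10911375  0.6657247  -0.39174675  2.12535926  0.56986097  0.45235317
  0.56094956]
3.4167
0.2757578953939198 34.8483302956447 5.025
[ 0.17972979 -0.19352192 -1.22935966] 7.7083
```

View pics/s12.png

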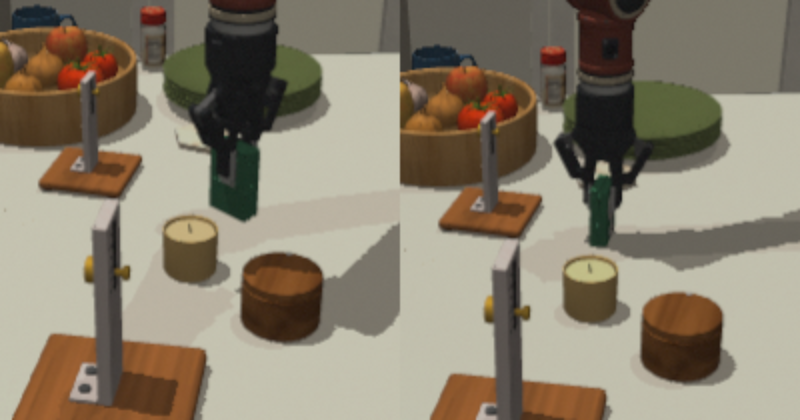

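```bash
cat >> h.py <<'E'
from scipy.spatial.transform import Rotation as Ro
u=np.array([np.cos(SY),np.sin(SY),0]);Z=np.array([0,0,1.])
def look(t,target,d):
    z=np.sin(t)*u-np.cos(t)*Z;x=-np.cos(t)*u-np.sin(t)*Z;R=np.c_[x,np.cross(z,x),z]
    T=np.array(camera_info("wrist")["T_tool_cam"])
    cam=np.array(target)-d*(R@T[:3,2]); return cam-R@T[:3,3],Ro.from_matrix(R).as_quat()
E
python3 - <<'E'
from h import *
import json
arm.line_to([.46,.05,.1185],.03); print(arm.read_ft_force())
arm.move_gripper(1.0)
arm.line_to([.46,.05,.24],.2)
H=np.array([.608,-.0167,.135])-.008*u
for i,(t,d) in enumerate([(.75,.24),(.3,.24)]):
    p,o=look(t,H,d); print(p)
    arm.movep(p,o); 
    js=dict(p=list(map(float,arm.read_tool_pos())),o=list(map(float,arm.read_eef_rot())))
    cv2.imwrite(f"pics/w{i}.png",snapshot("wrist")); json.dump(js,open(f"w{i}.json","w"))
print(arm.read_time())
a,b=[cv2.resize(cv2.imread(f"pics/w{i}.png")[120:330,175:375],(400,420),interpolation=cv2.INTER_CUBIC) for i in(0,1)]
cv2.imwrite("pics/w01.png",np.hstack([a,b]))
E
```

```text
[0.84944567 0.7848244  2.76787021]
[0.50004452 0.01361664 0.25448326]
[ 0.55906716 -0.00269737  0.28815591]
12.0917
```

View pics/w01.png

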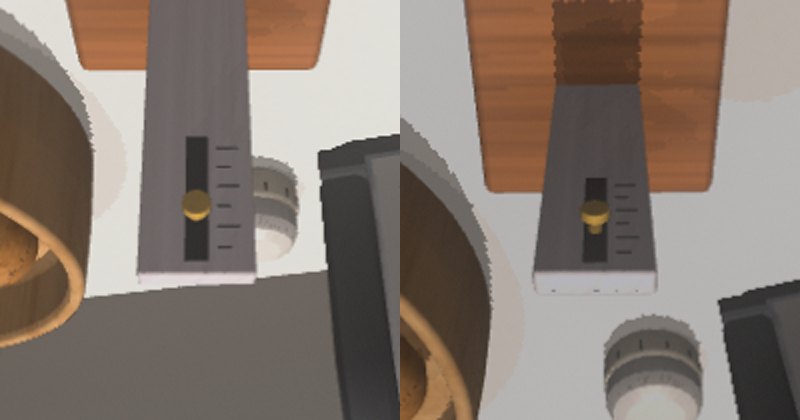

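The wrist views show the hook head at w0 crop (195,205) and w1 crop (595,212). The strip's top front corners are at (139,272)/(255,271) and (537,272)/(653,272).

Run:
```python
from h import *
import json
from scipy.optimize import least_squares
c=camera_info("wrist");K=np.array([[c['fx'],0,c['cx']],[0,c['fy'],c['cy']],[0,0,1]]);T=np.array(c["T_tool_cam"])
N=np.nan
obs=[[(0,-20,155,139,272),(0,20,155,255,271),(-9.5,0,N,195,205.5),(63,-60,15,80,68),(63,60,15,321,68)],
[(0,-20,155,537,272),(0,20,155,653,272),(10,-20,155,536,293),(10,20,155,656,292),(0,-20,17,555,84.5),(0,20,17,640,84.5),(-9.5,0,N,595,212)]]
def f(p):
    r=[]
    for i in(0,1):
        j=json.load(open(f"w{i}.json"));W=np.eye(4);W[:3,:3]=Ro.from_quat(j['o']).as_matrix();W[:3,3]=j['p']
        M=np.linalg.inv(W@T);P=np.array([o[:3] for o in obs[i]],float)/1e3;P[np.isnan(P[:,2]),2]=p[3]
        cc,s=np.cos(p[2]),np.sin(p[2]);X=np.c_[p[0]+cc*P[:,0]-s*P[:,1],p[1]+s*P[:,0]+cc*P[:,1],P[:,2]]
        uv=cv2.projectPoints(X,cv2.Rodrigues(M[:3,:3])[0],M[:3,3],K,np.array(c['dist_coeffs']))[0][:,0]
        m=(np.array([o[3:] for o in obs[i]],float)+.5-[400*i,0])/2+[175,120]-.5
        r.append((uv-m).ravel())
    return np.concatenate(r)
s=least_squares(f,[.608,-.017,-.28,.135],loss='soft_l1',f_scale=.7);print(s.x,f(s.x).reshape(-1,2).round(1).tolist())
```

```text
[ 0.6105377  -0.01975785 -0.27177447  0.13501427] [[-1.3, 0.6], [1.2, 0.8], [0.8, 0.3], [0.2, 0.3], [-0.9, -0.6], [-2.4, 0.1], [2.5, -0.4], [-0.9, 1.3], [0.4, 1.3], [0.1, -0.6], [-0.3, -1.0], [0.0, -0.6]]
```

Stand refined to (0.6105, -0.0198), yaw -0.272, hook at 135.0 mm. Next is the regrasp on the narrow sides, then a guarded approach.

```bash
sed -i 's/^SY=.*/SY=-0.272/' h.py
cat >> h.py <<'E'
S=np.array([.6105,-.0198,0]);v=np.array([-u[1],u[0],0])
def tcp(x,y,uz): return (S+x*u+y*v+(uz+.123)*Z).tolist()   # gauge origin in stand frame (m), underside height
def F():
    f=np.array(arm.read_ft_force());return np.array([f@u,f@v,f[2]])
E
python3 - <<'E'
from h import *
o=q(SY+np.pi)
arm.movep([.46,.05,.22],o); arm.line_to([.46,.05,.123],.15)
arm.move_gripper(0.0,45); print(arm.read_opening(),arm.read_finger_force(),F(),arm.read_time())
arm.line_to([.46,.05,.215],.15); print(F())
arm.movep(tcp(-.062,0,.089),o)
arm.line_to(tcp(-.030,0,.089),.08); arm.pause(.2); f0=F(); print(f0,arm.read_tool_pos(),arm.read_time())
np.save("f0.npy",f0)
x=-.030
while x<-.013:
    x+=.0015; arm.line_to(tcp(x,0,.089),.02); f=F()-f0; print(round(x*1e3,1),f.round(2))
    if np.abs(f).max()>2: break
print(arm.read_time())
cv2.imwrite("pics/a.png",np.hstack([cv2.resize(snapshot("side")[100:230,195:295],(400,520),interpolation=cv2.INTER_CUBIC),cv2.resize(snapshot("scene")[90:220,275:375],(400,520),interpolation=cv2.INTER_CUBIC)]))
E
```

```text
0.629014575912225 48.148442432284355 [ 0.15340098 -0.86123084  5.60943551] 13.925
[ 0.03449345 -0.41274608 -1.7089598 ]
[ 0.7966969  -0.2920935  -0.62395542] [ 0.58106781 -0.0114671   0.2120849 ] 15.9417
-28.5 [-0.97  0.57 -0.09]
-27.0 [-1.03 -0.24 -0.68]
-25.5 [-0.43  0.23  0.39]
-24.0 [-0.81  0.62 -0.45]
-22.5 [-1.39  0.3  -0.69]
-21.0 [-0.2  -1.46 -0.58]
-19.5 [-0.86  0.34 -1.04]
-18.0 [-0.51  0.74 -0.28]
-16.5 [-1.22 -0.5   0.14]
-15.0 [-0.37  0.88  0.22]
-13.5 [-1.39 -0.13 -0.92]
-12.0 [-5.1  -1.28  2.15]
18.9417
```

View pics/a.png

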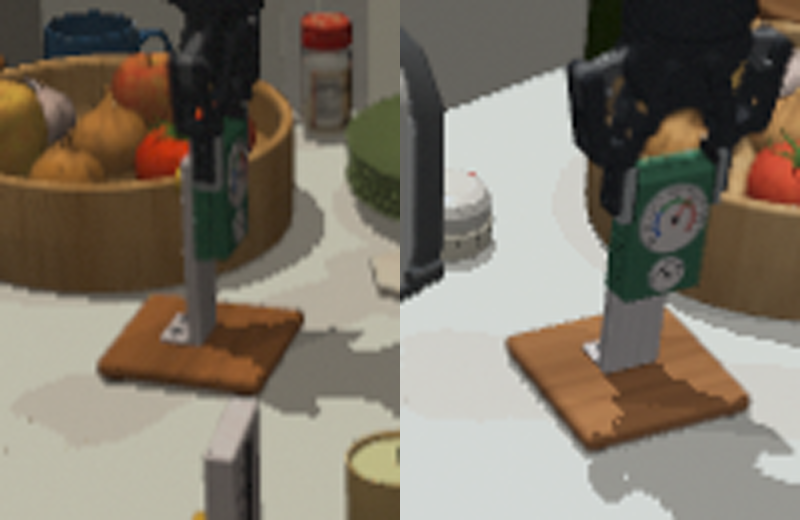

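The gauge went in without touching the head and now sits against the strip at about 4 N, dials out. Lowering in guarded steps.

Run:
```python
from h import *
f0=np.load("f0.npy"); z=.089;y=0
while z>.0715:
    z-=.0015; arm.line_to(tcp(-.0122,y,z),.02); f=np.mean([F() for _ in range(3)],0)-f0; print(round(z*1e3,1),f.round(2))
    if f[2]>5 or abs(f[0])>12 or abs(f[1])>8: break
print(arm.read_time(),arm.read_tool_pos())
```

```text
87.5 [-5.38  0.41  1.62]
86.0 [-6.24  0.53  0.74]
84.5 [-5.98 -0.51  0.56]
83.0 [-6.47 -0.08  0.59]
81.5 [-5.38 -0.04  1.43]
80.0 [-5.55  0.52  0.63]
78.5 [-7.39  0.3   0.75]
77.0 [-6.37  0.78  1.61]
75.5 [-5.89  0.71  1.3 ]
74.0 [-6.72  0.77  1.27]
72.5 [-6.83  0.86  0.71]
71.0 [-7.3  -0.97  4.43]
22.0417 [ 0.59790942 -0.01580642  0.19461661]
```

Run:
```python
from h import *
arm.move_gripper(1.0); arm.pause(.2); p=np.array(arm.read_tool_pos())
arm.line_to((p+[0,0,.12]).tolist(),.12); arm.line_to((p+.12*Z-.1*u).tolist(),.2); arm.pause(.8)
print(arm.read_time(),F())
cv2.imwrite("pics/b.png",np.hstack([cv2.resize(snapshot("side")[100:270,195:365],(400,400),interpolation=cv2.INTER_CUBIC),cv2.resize(snapshot("scene")[100:230,275:405],(400,400),interpolation=cv2.INTER_CUBIC)]))
```

```text
25.2667 [-0.94087556  0.0587602   0.4060765 ]
```

View pics/b.png

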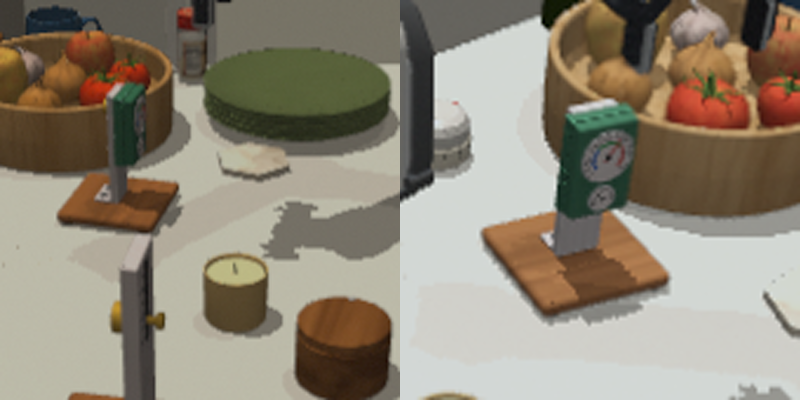

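The gauge hangs upright and flat against the strip with its dials out, the gripper is clear, and the box and candle haven't moved. Handing in.

```bash
python3 -c "
from station import ticket
print(ticket.finish_job())"
```

```text
the job is handed in; nothing more can be done
None
```

The gauge is hanging on the hook of the 155 mm stand, upright and flat against the strip with its dials to the front; the box and candle look unmoved, and I handed the job in at about 25 s (no verdict was returned).

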